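Set the running clearance of a strap clamp

ROBOT

A 7-joint arm with a two-finger parallel gripper is mounted at the origin on a cart in front of the work surface, level with it; the furniture and walls round the work are solid. World frame = base frame: x ahead of the robot, y to its left, z up, the work surface at z = 0. Lengths are in m, angles in rad, forces in N, time in s.
With the tool pointing down it reaches from about 0.425 to 0.875 m from the base axis. Payload 4.7 kg.
Tool frame: the origin (TCP) lies on the front face of the gripper's body, between the roots of the fingers; the fingertips stand 70 mm ahead of it and the grasp point (between the pads) lies 51 mm ahead of it; z points along the fingers, y is the line along which they close (so a half turn about z gives the same grasp; the last joint's range is limited). The gripper opens to 87 mm and grips with 3 to 60 N. Pads are 19 mm wide; open, the fingers measure 117 mm over their backs; the gripper's body (75 mm by 190 mm) begins 51 mm behind the grasp point.
Start: joints at [1.346, 0.321, -0.07, 1.45, 0.023, 1.371, -0.057], TCP at [0.154, -0.632, 0.292] pointing down, gripper open.
Joint ranges: [-2.86, 2.86], [-0.3, 2.09], [-1.38, 1.24], [0.06, 2.45], [-1.56, 4.7], [0.09, 2.05], [-2.69, 2.69]. Speed limits (rad/s): [2.57, 2.57, 3.14, 3.14, 3.14, 3.14, 3.14].

INTERFACE

Orientations are given as a 3x3 rotation matrix whose columns are the frame's x, y, z axes.
In Python, from bench import env, capture, calibration, job gives the robot as it stands.
- The arm moves only by the tool send_rows, never from a script. Its argument "targets" is one flat list of numbers, 7 for each row, row after row: the turn, a rotation vector about the tool's x, y, z in rad, then the shift along the tool's x, y, z in mm, then the closure, from 0 (fully open) to 1 (shut). A call has 1 to 8 rows; each row is the pose to reach, as a shift and turn from the pose commanded when the call began, along the tool's axes at that moment; what a row does not reach only later rows make up. A row lasts 1/10 s, in which the tool goes at most 50 mm and 8.59 degrees, less where a joint would pass 70% of its speed; a pose out of reach is approached as far as the arm can. A call with a gripper value outside its range is refused whole. The fingers move at their own pace and stop on an object; "newtons" is the grip in N (left out, the last holds). Time passes only in rows, so rows that repeat a pose let the fingers close. It gives the time, the measured TCP pose, the force, the opening and the grip force at its end, in the units of the state.
- env.observe(): the state, without advancing time (a new reading comes with each control period).
- capture(name): name is "side" or "top"; returns the picture (480x640x3 uint8, red, green, blue); there is no depth.
- calibration(name): a dict with "fovy" (degrees; the focal length in pixels is half the picture's height over the tangent of half this angle, whatever the lens; pixels are square), "cx", "cy" (the principal point, pixels), "R" (3x3) and "t" (3): a world point X has camera coordinates R X + t. Camera axes: x right, y down, z forward; pixel columns grow to the right and rows downward; lengths in m; the calibration is good to about 2 mm. A picture is of the moment at which its call begins. calibration takes no time and is no camera call.
- job.hand_in(): hands the job in; it is judged then, once.
The state is a dict: "time": time; "qpos": joint angles; "dq": joint speeds; "tau": joint torques, N m; "position": TCP position; "tcp_rot": TCP orientation; "contact_force": force on the tool from outside, world axes, zero at the start; "moment": the same for the moment, N m; "gripper_width": finger opening in m; "finger_force": force on a finger pad.
Only numpy, scipy, OpenCV 4.12 (cv2) and the standard library are available. Lean on these libraries where they do the work, as an engineer would, in place of code of your own. Each camera call takes 0.05 s, during which the arm holds its last target. There are 200 camera calls.

TASK

Swing the strap of the small clamp over the steel test block until it meets its stop pin, then turn the thumbscrew clockwise until it seats. Back the screw off a quarter turn, and finish still gripping the screw at that setting, so that it cannot creep while the lock nut is fitted; the block stays in its nest and the things round the clamp are left alone.

Things in the scene. Friction and masses are not known exactly. Their poses are not given: they have to be found in the camera images.
- clamp: The fixed clamp: a grey plate 170 x 96 x 16 mm. Origin at the centre of its underside, x along the 170 mm. At x = -40 mm a ring nest (inner radius 31, 6 mm high) holds the test block; at x = +50 mm stands the post on which the strap turns, nut top 68 mm over the bench; at x = 6, y = 23.5 mm a thin stop pin, 56 mm high, meets the strap's side when the strap is over the block.
- post_axis (a point): Point on the upright axis of the post, about which the strap swings, 58 mm above the bench (the height of the strap's top face).
- strap (a joint): Swing of the strap about the post, rad. 0: over the block, at its stop, pointing from the post to the clamp's -x. Grows as it swings away counter-clockwise seen from above, to the clamp's -y side; at a it points along (-cos a, -sin a) in the clamp's x, y. Stays where it is left (friction 0.45 N m).
- thumbscrew (a joint): Turn of the thumbscrew about its upright axis in the strap's end, rad. 0: seated, a hard stop, its foot just meeting the block. Grows as it is unscrewed, counter-clockwise seen from above (3 mm of rise a turn). Friction 0.06 N m, stays where it is left. At 0 the wing lies along the strap; a quarter turn off, across it.
- screw_head: The thumbscrew's head: an upright flat wing of dark steel, 36 mm long, 9 mm thick, 31 mm high, to be pinched across its 9 mm. Origin at mid-height of the wing on the screw axis, about 87 mm above the bench when seated; x along the 36 mm, z up. Lower edge of the wing 13 mm above the strap's top (7 mm above the brass boss of radius 12 below it).
- block: Round steel test block, diameter 58, 15 mm thick, lying loose in the nest; origin at the centre of its underside.
- large_weight: Bystander: brass check weight, diameter 38, 28 mm high, origin under its centre.
- small_weight: Bystander: brass check weight, diameter 30, 26 mm high, origin under its centre.
- v_anvil: Bystander: black V anvil, 41 mm wide, 47 mm high, origin under its centre.
- loupe: Bystander: black loupe, diameter 39, 32 mm high, origin under its centre.
- strap_mid (a point): Middle of the flat aluminium strap's top face, 45 mm from the post axis. The strap is 38 mm wide and 12 mm thick, underside 46 and top 58 mm over the bench; its round end reaches 109 mm from the post axis, the thumbscrew stands 90 mm from it.
Not all that is in view belongs to the job. There is more than one size of the clamp; the one meant has the size given above.

How it is judged:
By the outcome, as a careful person would: the job done as asked, in the order asked, and still so for the second after the job is handed in, while the arm keeps its last pose, push and grip.
It also fails if it takes over 72 s, if anything falls off the work surface, if the arm or the gripper's body presses on something with over 40 N, if the wrist force passes 120 N, or if a joint passes its speed limit or range.

## Working session

There is one attempt and no reset: what is moved stays moved. The work goes in short steps, Python scripts to look and compute and a tool call to move; the robot and the scene stay as the last step left them, time stands still between calls to the robot, and variables do not carry over. Pictures are saved under pics/ and viewed, at most 10 in all, crops included, and the job is handed in when it is done.

Besides the shell and the picture viewer there is one more tool, called after "Call:" by a JSON object that holds its "api" and its "payload". send_rows: Moves the arm, as the interface text tells. Its arguments: {"type":"object","properties":{"targets":{"type":"array","items":{"type":"number"}},"newtons":{"type":"number"}},"required":["targets"]}

```bash
mkdir -p pics; ls
python3 - <<'E'
from bench import env,capture,calibration,job
import cv2,numpy as np
for n in("top","side"):
    im=capture(n); cv2.imwrite(f"pics/{n}0.png",im[:,:,::-1]); c=calibration(n); print(n,{k:np.round(v,4).tolist() for k,v in c.items()})
s=env.observe(); print(s["time"],s["position"],np.round(s["tcp_rot"],3),s["gripper_width"])
E
```

```text
pics
top {'fovy': 48.6519, 'cx': 322.8335, 'cy': 238.6308, 'R': [[0.0242, -0.9997, 0.0016], [-0.9909, -0.0242, -0.1325], [0.1325, 0.0017, -0.9912]], 't': [-0.0512, 0.5516, 1.0654]}
side {'fovy': 55.8701, 'cx': 311.6298, 'cy': 239.417, 'R': [[-0.9768, -0.2142, 0.006], [-0.1134, 0.493, -0.8626], [0.1818, -0.8432, -0.5059]], 't': [0.5068, 0.1362, 0.8151]}
0.1 [ 0.15360233 -0.63122092  0.29127485] [[ 0.972  0.237 -0.001]
 [ 0.237 -0.972  0.002]
 [-0.    -0.002 -1.   ]] 0.08739775921215003
```

View pics/top0.png

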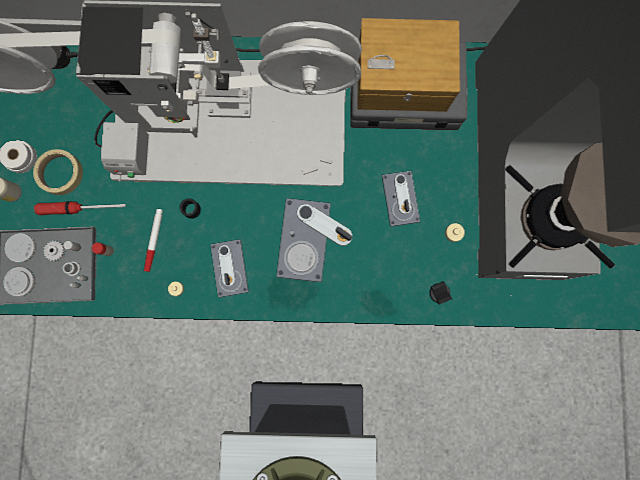

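View pics/side0.png

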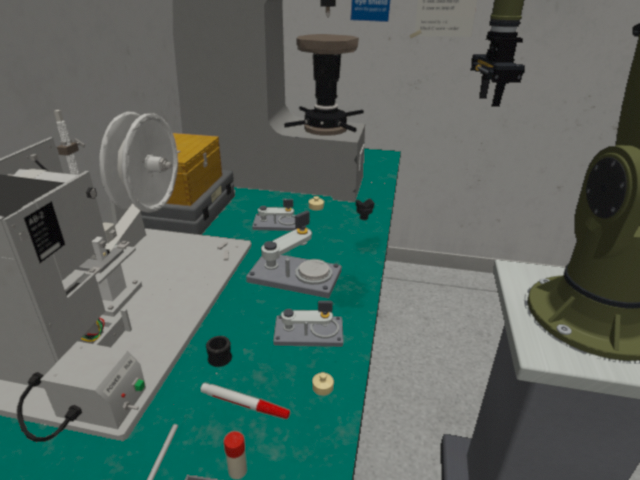

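The candidates in the top view are clamps at (229,268), (303,240) and (401,198). The middle one looks largest, with its strap open and its block visible. I'll measure the plates against 170 x 96 and crop to confirm.

```bash
cat > h.py <<'E'
import numpy as np,cv2
from bench import env,capture,calibration,job
def ray(n,uv):
    c=calibration(n); f=240/np.tan(np.radians(c["fovy"])/2); R=np.array(c["R"]);t=np.array(c["t"])
    d=R.T@np.array([(uv[0]-c["cx"])/f,(uv[1]-c["cy"])/f,1]); return -R.T@t,d
def onz(n,uv,z):
    o,d=ray(n,uv); return o+d*(z-o[2])/d[2]
def proj(n,X):
    c=calibration(n); f=240/np.tan(np.radians(c["fovy"])/2); p=np.array(c["R"])@np.array(X)+np.array(c["t"])
    return np.array([c["cx"]+f*p[0]/p[2],c["cy"]+f*p[1]/p[2]])
def crop(n,x0,y0,w,h,s,out):
    im=capture(n)[y0:y0+h,x0:x0+w,::-1]; cv2.imwrite(out,cv2.resize(im,None,fx=s,fy=s,interpolation=cv2.INTER_CUBIC))
E
python3 - <<'E'
from h import *
im=capture("top"); hsv=cv2.cvtColor(im,cv2.COLOR_RGB2HSV)
m=((hsv[...,1]<90)).astype(np.uint8)*255
m=cv2.morphologyEx(m,cv2.MORPH_OPEN,np.ones((3,3)))
cs,_=cv2.findContours(m,cv2.RETR_EXTERNAL,cv2.CHAIN_APPROX_NONE)
for c in cs:
    x,y,w,h=cv2.boundingRect(c)
    if 200<cv2.contourArea(c)<8000 and 190<x<480 and 160<y<320:
        b=cv2.boxPoints(cv2.minAreaRect(c)); P=[onz("top",q,.016)for q in b]
        print(np.round(b).tolist(),[round(float(np.linalg.norm(P[i]-P[i-1])),3) for i in range(2)])
crop("top",265,185,110,110,5,"pics/c1.png")
E
```

```text
[[428.0, 287.0], [446.0, 280.0], [452.0, 299.0], [434.0, 305.0]] [0.04, 0.041]
[[210.0, 243.0], [241.0, 239.0], [248.0, 293.0], [218.0, 297.0]] [0.114, 0.066]
[[447.0, 223.0], [464.0, 223.0], [464.0, 241.0], [447.0, 241.0]] [0.039, 0.036]
[[276.0, 277.0], [286.0, 197.0], [355.0, 206.0], [345.0, 285.0]] [0.146, 0.171]
[[381.0, 175.0], [411.0, 170.0], [420.0, 222.0], [390.0, 227.0]] [0.115, 0.066]
```

View pics/c1.png

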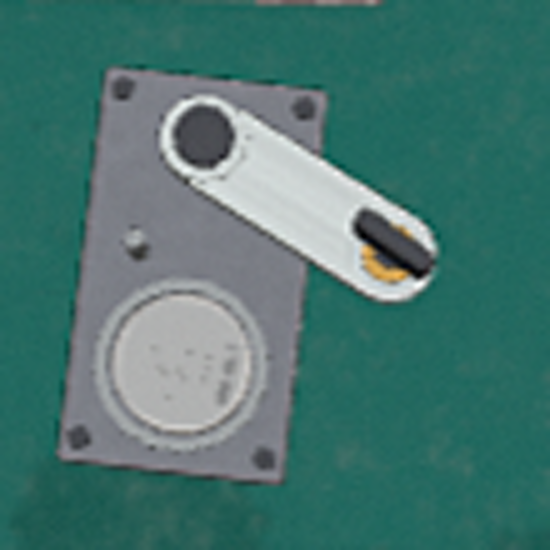

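The middle clamp at (303,240) measures 171 mm long; the other two are 115 x 66 mm, so it is the one meant. In the crop: nut (203,135), wing ends (358,212) to (433,272), block (181,363) and pin (137,237). Next I'll turn these into world positions.

Run:
```python
from h import *
F=lambda x,y:(264.6+x/5,184.6+y/5)
r=lambda v:np.round(v,4).tolist()
C=[onz("top",F(*q),.016) for q in((107,68),(326,93),(282,482),(60,458))]
print("corners",[r(c) for c in C],[round(float(np.linalg.norm(C[i]-C[i-1])),3)for i in range(4)])
o=sum(C)/4; ex=(C[0]+C[1]-C[2]-C[3]);ex[2]=0;ex/=np.linalg.norm(ex);ey=np.array([-ex[1],ex[0],0])
print("center",r(o),"yaw",np.degrees(np.arctan2(ex[1],ex[0])))
post=onz("top",F(203,135),.068); print("post",r(post),"pred",r(o+.05*ex))
print("block",r(onz("top",F(181,363),.031)),"pred",r(o-.04*ex))
for z in(.1025,.106,.110):
    a=onz("top",F(358,212),z);b=onz("top",F(433,272),z);m=(a+b)/2
    print(z,"wing",r(m),"dist",np.hypot(*(m-post)[:2]),"ang",np.degrees(np.arctan2(*(m-post)[1::-1])),"len",np.linalg.norm(a-b),"wingdir",np.degrees(np.arctan2(*(b-a)[1::-1])))
for n in [(480,275),(600,278),(570,165),(350,125),(345,184)]: print(n,r(onz("top",n,0)))
print("start tcp px",proj("top",env.observe()["position"]),proj("side",env.observe()["position"]))
crop("side",225,200,130,100,6,"pics/c2.png")
```

```text
corners [[0.6407, 0.043, 0.016], [0.6321, -0.0508, 0.016], [0.4659, -0.0361, 0.016], [0.4737, 0.0571, 0.016]] [0.168, 0.094, 0.167, 0.094]
center [0.5531, 0.0033, 0.016] yaw -4.943369342282015
post [0.603, -0.0007, 0.068] pred [0.6029, -0.001, 0.016]
block [0.5134, 0.007, 0.031] pred [0.5132, 0.0067, 0.016]
0.1025 wing [0.556, -0.0784, 0.1025] dist 0.09076535716363646 ang -121.1735805405884 len 0.03758782299043288 wingdir -127.66927493022031
0.106 wing [0.5555, -0.0783, 0.106] dist 0.09091730602974195 ang -121.49122415059746 len 0.03745968595921942 wingdir -127.66927493022034
0.11 wing [0.5549, -0.0781, 0.11] dist 0.09109437123234057 ang -121.85293481104145 len 0.0373132436378326 wingdir -127.66927493022027
(480, 275) [0.4877, -0.3739, 0.0]
(600, 278) [0.4875, -0.629, 0.0]
(570, 165) [0.7333, -0.5745, 0.0]
(350, 125) [0.8122, -0.0916, 0.0]
(345, 184) [0.6786, -0.0831, 0.0]
start tcp px [712.50782472 489.49470291] [493.63360933  75.78120066]
```

View pics/c2.png

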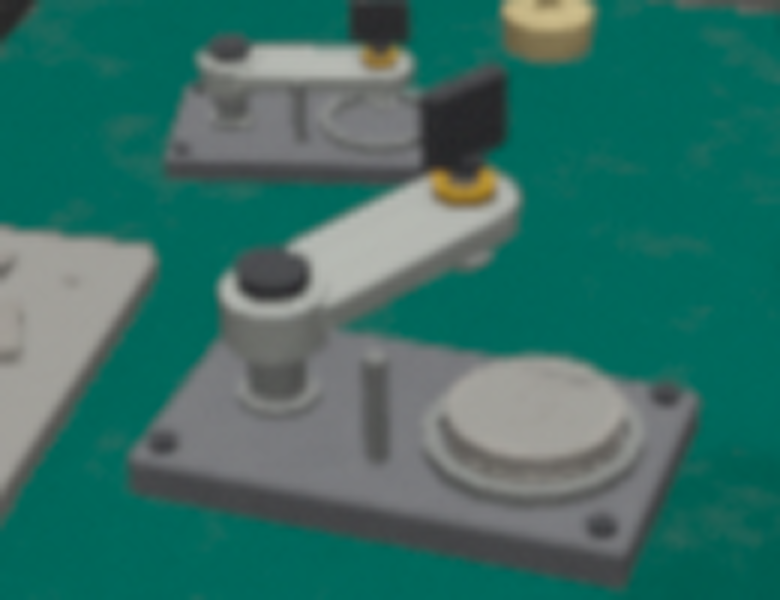

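```bash
cat >> h.py <<'E'
from scipy.spatial.transform import Rotation as Ro
def rel(x,y,z,yaw):
    "tool-frame rotvec (rad) and shift (mm) to tool-down pose with tool x at world yaw (deg)"
    s=env.observe(); R=np.array(s["tcp_rot"]); a=np.radians(yaw); c,k=np.cos(a),np.sin(a)
    T=np.array([[c,k,0],[k,-c,0],[0,0,-1]])
    print((x,y,z,yaw),np.round(Ro.from_matrix(R.T@T).as_rotvec(),4).tolist(),np.round(R.T@(np.array([x,y,z])-s["position"])*1000,1).tolist())
def st():
    s=env.observe(); R=s["tcp_rot"]; print("t",round(s["time"],2),"p",np.round(s["position"],4),"yaw",round(float(np.degrees(np.arctan2(R[1][0],R[0][0]))),2),"q",np.round(s["qpos"],2),"F",np.round(s["contact_force"],1),"M",np.round(s["moment"],2),"w",round(s["gripper_width"],4),"ff",np.round(s["finger_force"],1))
E
python3 - <<'E'
from h import *
o1,d1=ray("top",(264.6+395.5/5,184.6+242/5)); o2,d2=ray("side",(224.6+465.5/6,199.6+85/6))
A=np.c_[d1,-d2]; s=np.linalg.lstsq(A,o2-o1,rcond=None)[0]; print("wing top",o1+d1*s[0],o2+d2*s[1])
rel(.30,-.33,.29,33); rel(.50,-.09,.29,52)
E
```

```text
wing top [ 0.55616604 -0.07848197  0.10106619] [ 0.5565973  -0.07840983  0.1011262 ]
(0.3, -0.33, 0.29, 33) [-0.0009, -0.0001, -0.3372] [213.5, -258.2, 2.0]
(0.5, -0.09, 0.29, 52) [-0.0009, -0.0003, -0.6688] [464.5, -444.1, 2.1]
```

Call:
{"api": "send_rows", "payload": {"targets": [0, 0, -0.34, 213, -258, 2, 0, 0, 0, -0.34, 213, -258, 2, 0, 0, 0, -0.34, 213, -258, 2, 0, 0, 0, -0.34, 213, -258, 2, 0, 0, 0, -0.34, 213, -258, 2, 0, 0, 0, -0.34, 213, -258, 2, 0, 0, 0, -0.34, 213, -258, 2, 0, 0, 0, -0.34, 213, -258, 2, 0]}}

```text
time: 1.05
position: [0.3024, -0.326, 0.2907]
tcp_rot: [[0.833, 0.554, 0.001], [0.554, -0.833, -0.0], [0.0, 0.001, -1.0]]
contact_force: [-0.2, -0.3, -0.4]
gripper_width: 0.0871
finger_force: 0.0
```

Run:
```python
from h import *
st();rel(.52,-.10,.26,52)
```

```text
t 1.05 p [ 0.3024 -0.326   0.2907] yaw 33.64 q [ 1.13 -0.11 -0.34  1.92 -0.04  1.32 -0.18] F [-0.2 -0.3 -0.4] M [-0.04  0.01  0.01] w 0.0871 ff 0.0
(0.52, -0.1, 0.26, 52) [0.0006, -0.0003, -0.3205] [306.3, -67.6, 30.8]
```

Call:
{"api": "send_rows", "payload": {"targets": [0, 0, -0.32, 306, -68, 30, 0, 0, 0, -0.32, 306, -68, 30, 0, 0, 0, -0.32, 306, -68, 30, 0, 0, 0, -0.32, 306, -68, 30, 0, 0, 0, -0.32, 306, -68, 30, 0, 0, 0, -0.32, 306, -68, 30, 0, 0, 0, -0.32, 306, -68, 30, 0, 0, 0, -0.32, 306, -68, 30, 0]}}

```text
time: 1.85
position: [0.5199, -0.1041, 0.2598]
tcp_rot: [[0.619, 0.785, -0.0], [0.785, -0.619, 0.002], [0.001, -0.001, -1.0]]
contact_force: [-0.6, -0.9, 0.4]
gripper_width: 0.087
finger_force: 0.0
```

Run:
```python
from h import *
st();rel(.556,-.0785,.19,52.3);rel(.556,-.0785,.141,52.3)
```

```text
t 1.85 p [ 0.5199 -0.1041  0.2598] yaw 51.77 q [ 0.78  0.13 -0.68  1.77  0.09  1.27 -0.59] F [-0.6 -0.9  0.4] M [-0.06 -0.04 -0.03] w 0.087 ff 0.0
(0.556, -0.0785, 0.19, 52.3) [-0.0012, -0.0015, -0.0093] [42.3, 12.6, 69.8]
(0.556, -0.0785, 0.141, 52.3) [-0.0012, -0.0015, -0.0093] [42.2, 12.7, 118.8]
```

Call:
{"api": "send_rows", "payload": {"targets": [0, 0, -0.01, 42, 12.5, 50, 0, 0, 0, -0.01, 42, 12.5, 80, 0, 0, 0, -0.01, 42, 12.5, 100, 0.3, 0, 0, -0.01, 42, 12.5, 118, 0.5, 0, 0, -0.01, 42, 12.5, 118, 0.7, 0, 0, -0.01, 42, 12.5, 118, 0.7, 0, 0, -0.01, 42, 12.5, 118, 0.7, 0, 0, -0.01, 42, 12.5, 118, 0.7], "newtons": 20}}

```text
time: 2.65
position: [0.5552, -0.0818, 0.1437]
tcp_rot: [[0.615, 0.788, 0.002], [0.788, -0.615, -0.001], [0.0, 0.003, -1.0]]
contact_force: [0.3, 0.7, 0.3]
gripper_width: 0.0471
finger_force: 0.0
```

Run:
```python
from h import *
st();rel(.556,-.0785,.141,52.3)
crop("top",245,165,150,130,5,"pics/c3.png")
```

```text
t 2.65 p [ 0.5552 -0.0818  0.1437] yaw 52.02 q [ 0.68  0.33 -0.68  1.83  0.23  1.07 -0.74] F [0.3 0.7 0.3] M [ 0.01 -0.05 -0.01] w 0.0471 ff 0.0
(0.556, -0.0785, 0.141, 52.3) [0.0025, -0.0004, -0.0048] [3.1, -1.4, 2.7]
```

View pics/c3.png

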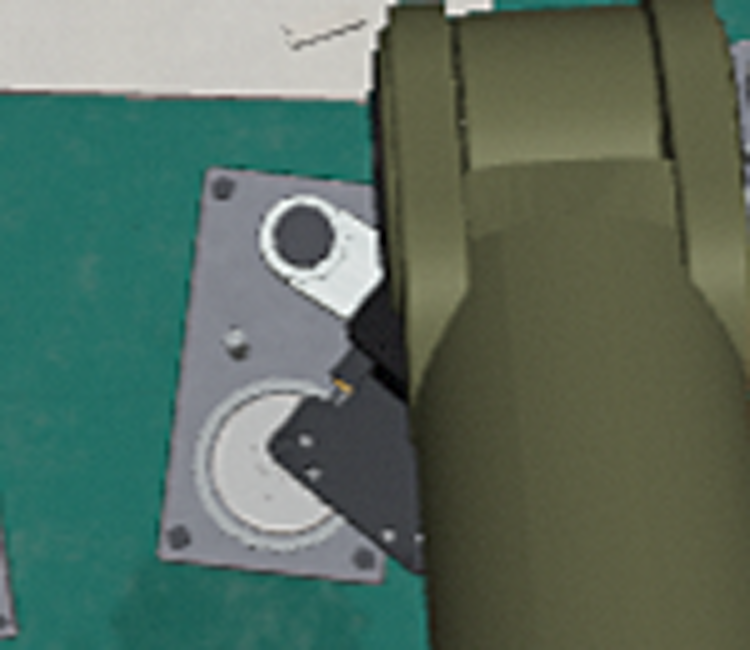

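The strap is where it was: nut at crop (303,237), and the gripper is over the wing. Next I'll centre and close.

Call:
{"api": "send_rows", "payload": {"targets": [0, 0, 0, 2, -1, 1, 0.6, 0, 0, 0, 2, -1, 1, 0.8, 0, 0, 0, 2, -1, 1, 1, 0, 0, 0, 2, -1, 1, 1, 0, 0, 0, 2, -1, 1, 1, 0, 0, 0, 2, -1, 1, 1], "newtons": 20}}

```text
time: 3.3
position: [0.5559, -0.0798, 0.1415]
tcp_rot: [[0.615, 0.788, 0.002], [0.788, -0.615, -0.001], [0.001, 0.002, -1.0]]
contact_force: [4.3, -2.6, -2.2]
gripper_width: 0.0129
finger_force: 20.0
```

Run:
```python
from h import *
st();rel(.556,-.0785,.141,52.3)
```

```text
t 3.3 p [ 0.5559 -0.0798  0.1415] yaw 52.04 q [ 0.68  0.33 -0.68  1.83  0.24  1.06 -0.75] F [ 4.3 -2.6 -2.2] M [-0.55 -0.9   0.03] w 0.0129 ff 20.0
(0.556, -0.0785, 0.141, 52.3) [0.0024, -0.0006, -0.0045] [1.1, -0.7, 0.5]
```

Call:
{"api": "send_rows", "payload": {"targets": [0, 0, 0, 0, 0, 0, 1, 0, 0, 0, 0, 0, 0, 1, 0, 0, 0, 0, 0, 0, 1]}}

```text
time: 3.6
position: [0.5557, -0.0796, 0.1414]
tcp_rot: [[0.615, 0.788, 0.002], [0.788, -0.615, -0.001], [0.0, 0.002, -1.0]]
contact_force: [3.7, -3.0, -2.3]
gripper_width: 0.0126
finger_force: 20.0
```

Run:
```python
from h import *
st()
```

```text
t 3.6 p [ 0.5557 -0.0796  0.1414] yaw 52.04 q [ 0.68  0.33 -0.68  1.83  0.24  1.06 -0.75] F [ 3.7 -3.  -2.3] M [-0.68 -1.05  0.02] w 0.0126 ff 20.0
```

Run:
```python
from h import *
crop("side",245,150,120,100,6,"pics/c4.png")
```

```text
(no output)
```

View pics/c4.png

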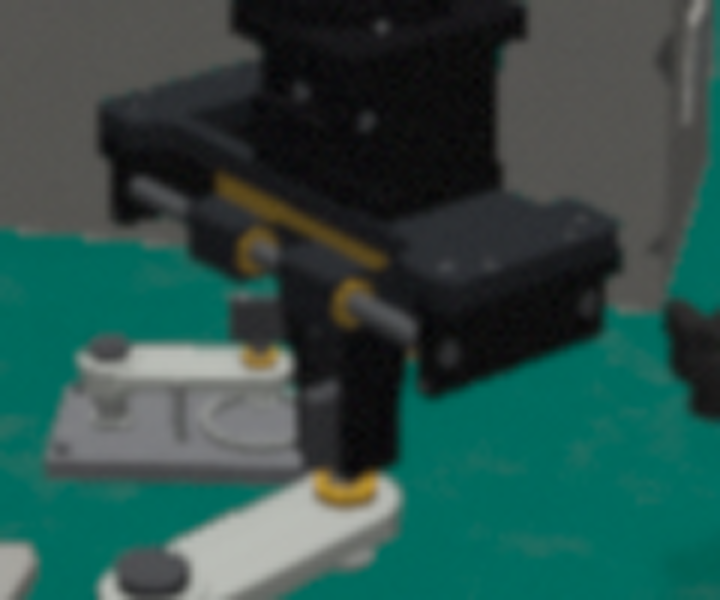

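The wing sits between the pads, visible beside the near finger at crop (322,425). Now I'll swing the strap along an arc about the post.

```bash
cat >> h.py <<'E'
POST=np.array([.603,-.0008])
def arc(degs,r=.0905):
    "rows for swinging clockwise (seen from above) by degs about the post from the present pose"
    s=env.observe(); R=np.array(s["tcp_rot"]); p=np.array(s["position"]); v=p[:2]-POST; a0=np.arctan2(v[1],v[0])
    print("strap ang",np.degrees(a0),"a",(np.degrees(a0)+184.94+180)%360-180,"r",np.hypot(*v))
    for d in degs:
        a=a0-np.radians(d); q=np.r_[POST+r*np.array([np.cos(a),np.sin(a)]),p[2]]
        print(d,"rot",round(np.radians(d),3),np.round((R.T@(q-p))*1000,1).tolist())
E
python3 - <<'E'
from h import *
arc([5,10,15,20,25,30,35,40])
E
```

```text
strap ang -120.97996584767013 a 63.960034152329854 r 0.09195140660203308
5 rot 0.087 [0.8, -8.0, -0.0]
10 rot 0.175 [0.9, -15.9, -0.0]
15 rot 0.262 [1.7, -23.8, -0.0]
20 rot 0.349 [3.1, -31.6, -0.1]
25 rot 0.436 [5.2, -39.2, -0.1]
30 rot 0.524 [8.0, -46.6, -0.1]
35 rot 0.611 [11.4, -53.7, -0.1]
40 rot 0.698 [15.4, -60.5, -0.1]
```

Call:
{"api": "send_rows", "payload": {"targets": [0, 0, 0.087, 0.4, -8, 0, 1, 0, 0, 0.175, 0.9, -15.9, 0, 1, 0, 0, 0.262, 1.7, -23.8, 0, 1, 0, 0, 0.349, 3.1, -31.6, 0, 1, 0, 0, 0.436, 5.2, -39.2, 0, 1, 0, 0, 0.524, 8, -46.6, 0, 1, 0, 0, 0.611, 11.4, -53.7, 0, 1, 0, 0, 0.698, 15.4, -60.5, 0, 1], "newtons": 30}}

```text
time: 4.45
position: [0.5169, -0.0308, 0.1414]
tcp_rot: [[0.979, 0.205, 0.001], [0.205, -0.979, -0.002], [0.001, 0.002, -1.0]]
contact_force: [4.2, -4.7, -1.7]
gripper_width: 0.0118
finger_force: 30.0
```

Run:
```python
from h import *
st();arc([4,8,12,16,20,24,28])
```

```text
t 4.45 p [ 0.5169 -0.0308  0.1414] yaw 11.82 q [ 0.57  0.22 -0.62  1.93  0.15  1.03 -1.48] F [ 4.2 -4.7 -1.7] M [-0.95 -0.89  0.04] w 0.0118 ff 30.0
strap ang -160.7920817921044 a 24.1479182078956 r 0.09115927287855657
4 rot 0.07 [0.1, -6.4, -0.0]
8 rot 0.14 [-0.1, -12.7, -0.0]
12 rot 0.209 [0.2, -19.0, -0.0]
16 rot 0.279 [0.9, -25.3, -0.1]
20 rot 0.349 [2.1, -31.5, -0.1]
24 rot 0.419 [3.7, -37.6, -0.1]
28 rot 0.489 [5.7, -43.6, -0.1]
```

Call:
{"api": "send_rows", "payload": {"targets": [0, 0, 0.07, 0.1, -6.4, 0, 1, 0, 0, 0.14, 0.1, -12.7, 0, 1, 0, 0, 0.209, 0.3, -19, 0, 1, 0, 0, 0.279, 0.9, -25.3, 0, 1, 0, 0, 0.332, 1.8, -30, 0, 1, 0, 0, 0.384, 2.8, -34.5, 0, 1, 0, 0, 0.384, 2.8, -34.5, 0, 1]}}

```text
time: 5.15
position: [0.5125, 0.0039, 0.1414]
tcp_rot: [[0.985, -0.174, 0.001], [-0.174, -0.985, -0.002], [0.001, 0.002, -1.0]]
contact_force: [2.8, -4.2, -1.8]
gripper_width: 0.0122
finger_force: 30.0
```

Run:
```python
from h import *
st();arc([1,2,3,4,6])
```

```text
t 5.15 p [0.5125 0.0039 0.1414] yaw -9.99 q [ 0.49  0.21 -0.59  1.95  0.14  1.03 -1.92] F [ 2.8 -4.2 -1.8] M [-0.78 -0.73 -0.04] w 0.0122 ff 30.0
strap ang 177.05826516605677 a 1.9982651660567399 r 0.09065445368115041
1 rot 0.017 [-0.0, -1.6, -0.0]
2 rot 0.035 [-0.2, -3.2, -0.0]
3 rot 0.052 [-0.3, -4.7, -0.0]
4 rot 0.07 [-0.4, -6.3, -0.0]
6 rot 0.105 [-0.5, -9.5, -0.0]
```

Call:
{"api": "send_rows", "payload": {"targets": [0, 0, 0.017, 0, -1.6, 0, 1, 0, 0, 0.035, -0.1, -3.2, 0, 1, 0, 0, 0.035, -0.1, -4, 0, 1, 0, 0, 0.035, -0.1, -4, 0, 1]}}

```text
time: 5.55
position: [0.5128, 0.0066, 0.1413]
tcp_rot: [[0.978, -0.208, -0.0], [-0.208, -0.978, -0.003], [0.0, 0.003, -1.0]]
contact_force: [2.5, -5.7, 0.0]
gripper_width: 0.0122
finger_force: 30.0
```

Run:
```python
from h import *
st();arc([])
```

```text
t 5.55 p [0.5128 0.0066 0.1413] yaw -12.0 q [ 0.48  0.21 -0.59  1.94  0.14  1.03 -1.96] F [ 2.5 -5.7  0. ] M [-1.25 -0.49 -0.03] w 0.0122 ff 30.0
strap ang 175.34041710577188 a 0.28041710577190315 r 0.090517210473197
```

Call:
{"api": "send_rows", "payload": {"targets": [0, 0, 0, 0, -1.5, 0, 1, 0, 0, 0, 0, -3, 0, 1, 0, 0, 0, 0, -3, 0, 1]}}

```text
time: 5.85
position: [0.5131, 0.0073, 0.1413]
tcp_rot: [[0.978, -0.209, -0.002], [-0.209, -0.978, -0.006], [-0.0, 0.006, -1.0]]
contact_force: [0.9, -9.5, 1.6]
gripper_width: 0.0121
finger_force: 30.0
```

Run:
```python
from h import *
st();arc([])
```

```text
t 5.85 p [0.5131 0.0073 0.1413] yaw -12.06 q [ 0.47  0.21 -0.59  1.94  0.14  1.03 -1.96] F [ 0.9 -9.5  1.6] M [-2.29 -0.21  0.01] w 0.0121 ff 30.0
strap ang 174.88172380764365 a -0.17827619235640668 r 0.09030979888163823
```

The strap is at its stop: the force rose to 9.5 N while it moved only 0.7 mm, and a ≈ 0. J7 falls as the tool turns clockwise, so I'll release and re-grip half a turn back to get enough range.

Call:
{"api": "send_rows", "payload": {"targets": [0, 0, 0, 0, 2.5, 0, 0.9, 0, 0, 0, 0, 2.5, 0, 0.2, 0, 0, 0, 0, 2.5, 0, 0.2, 0, 0, 0, 0, 2.5, 0, 0.2, 0, 0, 0, 0, 2.5, 0, 0.2, 0, 0, 0, 0, 2.5, 0, 0.2]}}

```text
time: 6.45
position: [0.5126, 0.0098, 0.1411]
tcp_rot: [[0.979, -0.206, -0.001], [-0.206, -0.979, 0.0], [-0.001, -0.0, -1.0]]
contact_force: [-0.3, 0.2, 0.3]
gripper_width: 0.0442
finger_force: 0.0
```

Run:
```python
from h import *
st();rel(.5133,.007,.1415,-12)
crop("top",245,165,150,130,5,"pics/c5.png")
```

```text
t 6.45 p [0.5126 0.0098 0.1411] yaw -11.88 q [ 0.47  0.21 -0.6   1.94  0.14  1.03 -1.96] F [-0.3  0.2  0.3] M [ 0.03 -0.01  0.02] w 0.0442 ff 0.0
(0.5133, 0.007, 0.1415, -12) [-0.0002, 0.0009, 0.0021] [1.3, 2.6, -0.4]
```

View pics/c5.png

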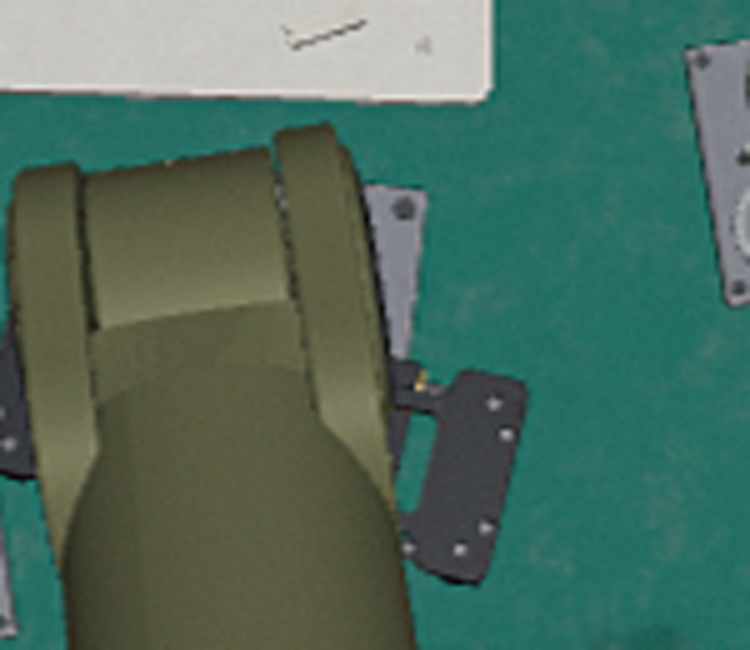

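The gripper is open and hides the strap; the clamp plate edge shows at crop (400,210) and has not moved. Now I'll rotate half a turn counter-clockwise around the wing.

Call:
{"api": "send_rows", "payload": {"targets": [0, 0, 0, 1.3, 2.6, 0, 0.1, 0, 0, -0.14, 1.3, 2.6, 0, 0.1, 0, 0, -0.29, 1.3, 2.6, 0, 0.1, 0, 0, -0.44, 1.3, 2.6, 0, 0.1, 0, 0, -0.59, 1.3, 2.6, 0, 0.1, 0, 0, -0.74, 1.3, 2.6, 0, 0.1, 0, 0, -0.89, 1.3, 2.6, 0, 0.1, 0, 0, -1.04, 1.3, 2.6, 0, 0.1]}}

```text
time: 7.3
position: [0.5137, 0.0062, 0.1412]
tcp_rot: [[0.669, 0.743, -0.0], [0.743, -0.669, -0.0], [-0.0, -0.0, -1.0]]
contact_force: [-0.3, 0.0, 0.2]
gripper_width: 0.0777
finger_force: 0.0
```

Call:
{"api": "send_rows", "payload": {"targets": [0, 0, -0.15, 0, 0, 0, 0.1, 0, 0, -0.3, 0, 0, 0, 0.1, 0, 0, -0.45, 0, 0, 0, 0.1, 0, 0, -0.6, 0, 0, 0, 0.1, 0, 0, -0.75, 0, 0, 0, 0.1, 0, 0, -0.9, 0, 0, 0, 0.1, 0, 0, -1.05, 0, 0, 0, 0.1, 0, 0, -1.2, 0, 0, 0, 0.1]}}

```text
time: 8.1
position: [0.5137, 0.0062, 0.1412]
tcp_rot: [[-0.45, 0.893, -0.0], [0.893, 0.45, -0.0], [-0.0, -0.0, -1.0]]
contact_force: [-0.1, 0.4, -0.6]
gripper_width: 0.0783
finger_force: 0.0
```

Run:
```python
from h import *
st();rel(.5133,.007,.1415,168)
crop("side",245,170,120,100,6,"pics/c6.png")
```

```text
t 8.1 p [0.5137 0.0062 0.1412] yaw 116.76 q [ 0.75  0.28 -0.9   1.93  0.25  1.05  0.2 ] F [-0.1  0.4 -0.6] M [-0.05 -0.14  0.  ] w 0.0783 ff 0.0
(0.5133, 0.007, 0.1415, 168) [-0.0002, -0.0, -0.8943] [0.9, 0.0, -0.3]
```

View pics/c6.png

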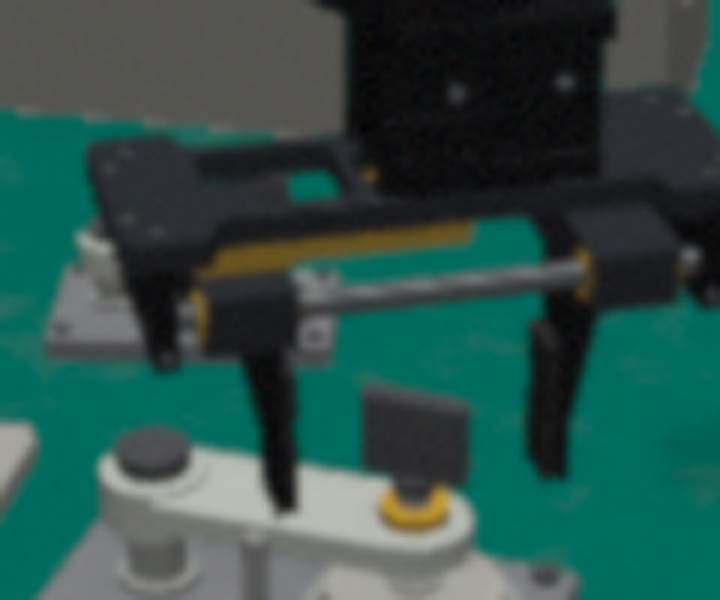

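The wing shows clearly: top edge from crop (362,386) to (469,404). The strap is over the block, with the pin at (256,545) against its side. I'll compute the wing's yaw and compare it with the grip.

Run:
```python
from h import *
G=lambda x,y:(244.6+x/6,169.6+y/6)
for z in(.103,.105):
    a=onz("side",G(363,386),z);b=onz("side",G(469,404),z); v=a-b; print((a+b)/2,np.linalg.norm(v),np.degrees(np.arctan2(v[1],v[0])))
a=onz("side",G(395,512),.064);print("boss",a,onz("side",G(415,507),.064))
```

```text
[0.51368148 0.0068254  0.103     ] 0.03492258275431885 -5.935230131468293
[0.51296729 0.01023216 0.105     ] 0.03475777859974872 -5.935230131468421
boss [0.51833058 0.01497871 0.064     ] [0.51275199 0.0106412  0.064     ]
```

Call:
{"api": "send_rows", "payload": {"targets": [0, 0, -0.15, 0.9, 0, 0, 0.1, 0, 0, -0.3, 0.9, 0, 0, 0.1, 0, 0, -0.45, 0.9, 0, 0, 0.1, 0, 0, -0.6, 0.9, 0, 0, 0.2, 0, 0, -0.75, 0.9, 0, 0, 0.3, 0, 0, -0.9, 0.9, 0, 0, 0.5, 0, 0, -1, 0.9, 0, 0, 0.7, 0, 0, -1, 0.9, 0, 0, 1], "newtons": 20}}

```text
time: 8.95
position: [0.5132, 0.007, 0.1411]
tcp_rot: [[-0.994, 0.112, -0.0], [0.112, 0.994, 0.0], [0.0, 0.0, -1.0]]
contact_force: [0.0, -0.5, -0.3]
gripper_width: 0.0461
finger_force: 0.0
```

Call:
{"api": "send_rows", "payload": {"targets": [0, 0, 0, 0, 0, 0, 1, 0, 0, 0, 0, 0, 0, 1, 0, 0, 0, 0, 0, 0, 1, 0, 0, 0, 0, 0, 0, 1, 0, 0, 0, 0, 0, 0, 1, 0, 0, 0, 0, 0, 0, 1]}}

```text
time: 9.55
position: [0.5132, 0.0061, 0.1412]
tcp_rot: [[-0.994, 0.111, -0.0], [0.111, 0.994, -0.002], [0.0, -0.002, -1.0]]
contact_force: [-0.8, -2.9, 1.2]
gripper_width: 0.0128
finger_force: 20.0
```

Run:
```python
from h import *
st();rel(.5133,.007,.1415,174)
```

```text
t 9.55 p [0.5132 0.0061 0.1412] yaw 173.65 q [ 0.89  0.34 -1.08  1.93  0.35  1.07  1.12] F [-0.8 -2.9  1.2] M [-0.72  0.04  0.01] w 0.0128 ff 20.0
(0.5133, 0.007, 0.1415, 174) [-0.0017, -0.0002, -0.0061] [0.0, 0.9, -0.3]
```

Call:
{"api": "send_rows", "payload": {"targets": [0, 0, 0.13, 0, 0.4, 0, 1, 0, 0, 0.26, 0, 0.4, 0.1, 1, 0, 0, 0.39, 0, 0.4, 0.2, 1, 0, 0, 0.52, 0, 0.4, 0.2, 1, 0, 0, 0.65, 0, 0.4, 0.3, 1, 0, 0, 0.78, 0, 0.4, 0.4, 1, 0, 0, 0.91, 0, 0.4, 0.4, 1, 0, 0, 1.04, 0, 0.4, 0.5, 1], "newtons": 25}}

```text
time: 10.35
position: [0.5135, 0.0067, 0.1408]
tcp_rot: [[-0.403, 0.915, 0.0], [0.915, 0.403, -0.001], [-0.001, -0.0, -1.0]]
contact_force: [-0.1, -3.1, 0.4]
gripper_width: 0.0125
finger_force: 25.0
```

Run:
```python
from h import *
st();rel(.5133,.007,.141,114)
```

```text
t 10.35 p [0.5135 0.0067 0.1408] yaw 113.78 q [ 0.73  0.27 -0.89  1.94  0.25  1.04  0.16] F [-0.1 -3.1  0.4] M [-0.8  -0.08  0.05] w 0.0125 ff 25.0
(0.5133, 0.007, 0.141, 114) [-0.0002, 0.0014, -0.0038] [0.4, -0.0, -0.2]
```

Call:
{"api": "send_rows", "payload": {"targets": [0, 0, 0.13, 0, 0, 0, 1, 0, 0, 0.26, 0, 0, 0.1, 1, 0, 0, 0.39, 0, 0, 0.2, 1, 0, 0, 0.52, 0, 0, 0.2, 1, 0, 0, 0.65, 0, 0, 0.3, 1, 0, 0, 0.78, 0, 0, 0.4, 1, 0, 0, 0.91, 0, 0, 0.4, 1, 0, 0, 1.04, 0, 0, 0.5, 1]}}

```text
time: 11.15
position: [0.5139, 0.0066, 0.1403]
tcp_rot: [[0.585, 0.811, 0.002], [0.811, -0.585, -0.001], [-0.0, 0.002, -1.0]]
contact_force: [0.2, -3.6, -0.9]
gripper_width: 0.0126
finger_force: 25.0
```

Call:
{"api": "send_rows", "payload": {"targets": [0, 0, 0.1, 0, 0, 0, 1, 0, 0, 0.2, 0, 0, 0.1, 1, 0, 0, 0.3, 0, 0, 0.2, 1, 0, 0, 0.4, 0, 0, 0.2, 1, 0, 0, 0.5, 0, 0, 0.3, 1, 0, 0, 0.6, 0, 0, 0.3, 1, 0, 0, 0.7, 0, 0, 0.4, 1, 0, 0, 0.8, 0, 0, 0.4, 1]}}

```text
time: 11.95
position: [0.5141, 0.0062, 0.14]
tcp_rot: [[0.989, 0.146, 0.002], [0.146, -0.989, -0.002], [0.002, 0.002, -1.0]]
contact_force: [2.2, -4.3, -0.6]
gripper_width: 0.0124
finger_force: 25.0
```

Run:
```python
from h import *
st();rel(.5133,.007,.1395,0)
```

```text
t 11.95 p [0.5141 0.0062 0.14  ] yaw 8.42 q [ 0.51  0.22 -0.62  1.94  0.15  1.02 -1.61] F [ 2.2 -4.3 -0.6] M [-1.12 -0.44  0.05] w 0.0124 ff 25.0
(0.5133, 0.007, 0.1395, 0) [0.0019, -0.0019, 0.147] [-0.7, -0.9, 0.5]
```

Call:
{"api": "send_rows", "payload": {"targets": [0, 0, 0.05, 0, 0, 0, 1, 0, 0, 0.1, 0, 0, 0, 1, 0, 0, 0.15, 0, 0, 0.1, 1, 0, 0, 0.2, 0, 0, 0.1, 1, 0, 0, 0.25, 0, 0, 0.1, 1, 0, 0, 0.3, 0, 0, 0.2, 1]}}

```text
time: 12.55
position: [0.5141, 0.0061, 0.1398]
tcp_rot: [[0.989, -0.15, 0.002], [-0.15, -0.989, -0.002], [0.002, 0.002, -1.0]]
contact_force: [1.7, -4.8, -0.6]
gripper_width: 0.0121
finger_force: 25.0
```

Run:
```python
from h import *
st()
```

```text
t 12.55 p [0.5141 0.0061 0.1398] yaw -8.63 q [ 0.47  0.21 -0.59  1.94  0.14  1.02 -1.9 ] F [ 1.7 -4.8 -0.6] M [-1.12 -0.34  0.23] w 0.0121 ff 25.0
```

Call:
{"api": "send_rows", "payload": {"targets": [0, 0, 0.03, 0, 0, 0, 1, 0, 0, 0.06, 0, 0, 0, 1, 0, 0, 0.06, 0, 0, 0, 1]}}

```text
time: 12.85
position: [0.5144, 0.006, 0.1399]
tcp_rot: [[0.978, -0.208, 0.003], [-0.208, -0.978, -0.002], [0.003, 0.002, -1.0]]
contact_force: [2.7, -5.5, -0.7]
gripper_width: 0.0122
finger_force: 25.0
```

Run:
```python
from h import *
st()
```

```text
t 12.85 p [0.5144 0.006  0.1399] yaw -11.99 q [ 0.47  0.21 -0.58  1.94  0.14  1.02 -1.96] F [ 2.7 -5.5 -0.7] M [-1.15 -0.51  0.17] w 0.0122 ff 25.0
```

Call:
{"api": "send_rows", "payload": {"targets": [0, 0, 0, 0, 0, 0, 1, 0, 0, 0, 0, 0, 0, 1, 0, 0, 0.05, 0, 0, 0, 1, 0, 0, 0.05, 0, 0, 0, 1], "newtons": 50}}

```text
time: 13.25
position: [0.5145, 0.006, 0.1399]
tcp_rot: [[0.967, -0.256, 0.003], [-0.256, -0.967, -0.003], [0.003, 0.002, -1.0]]
contact_force: [1.8, -4.4, -1.3]
gripper_width: 0.0113
finger_force: 51.3
```

Run:
```python
from h import *
st()
```

```text
t 13.25 p [0.5145 0.006  0.1399] yaw -14.81 q [ 0.46  0.21 -0.57  1.94  0.14  1.02 -2.  ] F [ 1.8 -4.4 -1.3] M [-1.25 -0.51  0.51] w 0.0113 ff 51.3
```

The screw is seated: the moment rose to 0.51 N m at the tighter grip (friction alone gave 0.05), and the soft pads twisted about 10°. The seat is at wing yaw −4.9°, so the quarter turn off is at 85.1°. Now I'll back off.

Call:
{"api": "send_rows", "payload": {"targets": [0, 0, -0.1, 0, 0, 0, 1, 0, 0, -0.2, 0, 0, 0, 1, 0, 0, -0.32, 0, 0, -0.1, 1, 0, 0, -0.44, 0, 0, -0.2, 1, 0, 0, -0.56, 0, 0, -0.2, 1, 0, 0, -0.68, 0, 0, -0.3, 1, 0, 0, -0.8, 0, 0, -0.3, 1, 0, 0, -0.92, 0, 0, -0.4, 1], "newtons": 50}}

```text
time: 14.05
position: [0.5143, 0.0067, 0.1402]
tcp_rot: [[0.786, 0.618, 0.002], [0.618, -0.786, -0.001], [0.001, 0.002, -1.0]]
contact_force: [1.9, -3.3, -1.0]
gripper_width: 0.0108
finger_force: 50.4
```

Run:
```python
from h import *
st();rel(.5133,.007,.1407,86.5)
```

```text
t 14.05 p [0.5143 0.0067 0.1402] yaw 38.15 q [ 0.56  0.23 -0.69  1.94  0.17  1.03 -1.11] F [ 1.9 -3.3 -1. ] M [-0.85 -0.53 -0.06] w 0.0108 ff 50.4
(0.5133, 0.007, 0.1407, 86.5) [0.0027, -0.0004, -0.844] [-0.6, -0.9, -0.5]
```

Call:
{"api": "send_rows", "payload": {"targets": [0, 0, -0.12, 0, 0, -0.1, 1, 0, 0, -0.24, 0, 0, -0.1, 1, 0, 0, -0.36, 0, 0, -0.2, 1, 0, 0, -0.48, 0, 0, -0.2, 1, 0, 0, -0.6, 0, 0, -0.3, 1, 0, 0, -0.7, 0, 0, -0.3, 1, 0, 0, -0.78, 0, 0, -0.4, 1, 0, 0, -0.82, 0, 0, -0.4, 1]}}

```text
time: 14.85
position: [0.5138, 0.007, 0.1406]
tcp_rot: [[0.087, 0.996, 0.001], [0.996, -0.087, -0.001], [-0.0, 0.001, -1.0]]
contact_force: [-0.0, -2.7, 0.1]
gripper_width: 0.011
finger_force: 50.5
```

Call:
{"api": "send_rows", "payload": {"targets": [0, 0, -0.02, 0, 0, 0, 1, 0, 0, -0.02, 0, 0, 0, 1]}}

```text
time: 15.05
position: [0.5137, 0.0071, 0.1406]
tcp_rot: [[0.07, 0.998, 0.001], [0.998, -0.07, -0.001], [-0.0, 0.001, -1.0]]
contact_force: [1.0, -3.2, 0.7]
gripper_width: 0.0114
finger_force: 50.5
```

Run:
```python
from h import *
st();arc([])
crop("side",245,180,120,100,6,"pics/c7.png")
```

```text
t 15.05 p [0.5137 0.0071 0.1406] yaw 86.0 q [ 0.66  0.25 -0.8   1.94  0.21  1.04 -0.3 ] F [ 1.  -3.2  0.7] M [-0.78 -0.3   0.04] w 0.0114 ff 50.5
strap ang 174.9601931761116 a -0.09980682388845707 r 0.08962495565154052
```

View pics/c7.png

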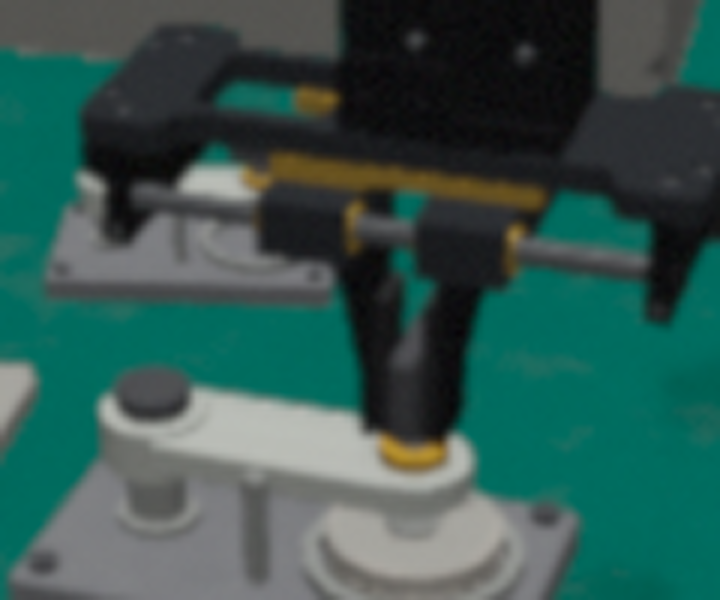

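The wing is pinched across the strap at crop (408,390), the strap lies against its pin at (256,520), and the block is in its nest at (415,540). The yaw is 86° and the residual moment is within friction, so I'm handing in.

```bash
python3 -c "
from bench import job
print(job.hand_in())"
```

```text
the job is handed in; nothing more can be done
None
```

I handed the job in with the strap against its stop pin, the thumbscrew seated and then backed off a quarter turn (within about 2° by gripper angle), and the gripper still holding it at 50 N; the block is in its nest and nothing else was touched (about 15 s used).

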